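# Engine shop parts chest: shut the red drawer so the green one comes free

### The job

The low parts chest on the bench lets only one drawer out at a time, and its red drawer has been left open. Push the red drawer fully home so that the interlock frees the others, then pull the green drawer out by at least 8 cm to bring its valves within reach, and let go. Leave the blue drawer shut.

Things in the scene. Friction and masses are not known exactly. Their poses are not given: they have to be found in the camera images.
- chest: Grey parts chest, 270 mm deep, 474 wide, 135 high. Origin: on the bench under its middle; x points level to its back, z up; turned up to 10 degrees. Three drawers side by side, 150 mm apart, red, green and blue fronts in any order, slide out along -x, towards the robot. A shut front's face lies 142 mm before the origin. Sockets on top, at the back (x about 90 mm), reach 172 mm above the bench.
- red_handle (a point): Middle of the red drawer's bar handle. Level bar in the front's own colour, 12 mm thick, 102 long, its middle 42 mm out from the front's face and 105 mm above the bench, free above and below; two posts 9 mm thick, 80 mm apart, join it to the front (146 mm wide, 91 high, top edge 18 mm above the bar's middle). Axes: x level into the chest (drawer closes that way), y along the bar, z up.
- green_handle (a point): Middle of the green drawer's bar handle (shut at the start, valves inside); same size, heights and axes as red_handle.
- red_drawer (a joint): How far the red drawer is out, in m: 0 fully home, 0.120 at the stop; starts 0.06 to 0.105 out. Slides with 1 to 3 N and stays where it is left. While it is more than about 12 mm out, the interlock holds the other two: they give about 3 mm and stop hard.
- green_drawer (a joint): How far the green drawer is out, in m: 0 (shut) at the start, 0.120 at the stop; slides like the red one. While it is out the red and blue drawers are held.
- blue_drawer (a joint): How far the blue drawer is out, in m: 0 (shut) at the start, to be left shut. Same make and handle as the others.

How it is judged:
On the way, in this order (a step that is already met when the one before it is completed fails the run):
1. the red drawer is shut, to within 10 mm, with the green and blue drawers still shut (value of joint red_drawer below 0.01 m and value of joint each of green_drawer, blue_drawer below 0.015 m), for 0.1 s.
2. the green drawer is out by more than 75 mm (value of joint green_drawer above 0.075 m), for 0.1 s.
At the end, for the whole second after the job is handed in: The red drawer is home to within 10 mm, the green drawer is out by more than 75 mm and at rest, and the blue drawer is shut to within 10 mm (value of joint each of red_drawer, blue_drawer below 0.01 m and value of joint green_drawer above 0.075 m and velocity of joint green_drawer between -0.01 and 0.01 m/s); the robot touches nothing.
It fails at once if the blue drawer is pulled out by more than 20 mm (value of joint blue_drawer above 0.02 m).
It also fails if it takes over 38 s, if anything falls off the work surface, if the arm or the gripper's body presses on something with over 40 N, if the wrist force passes 120 N, or if a joint passes its speed limit or range.

### The arm

A 6-joint arm with a two-finger parallel gripper is mounted at the origin on the work surface. World frame = base frame: x ahead of the robot, y to its left, z up, the work surface at z = 0. Lengths are in m, angles in rad, forces in N, time in s.
With the tool pointing down it reaches from about 0.25 to 0.85 m from the base axis. Payload 12.5 kg.
Tool frame: the origin (TCP) lies midway between the tips of the shut fingers; the grasp point (between the pads) lies robot.hold_point_z behind it (robot.hold_point_z is the distance from the TCP to the grasp point, in m); z points along the fingers, y is the line along which they close (so a half turn about z gives the same grasp; the last joint's range is limited). The gripper opens to 93 mm and grips with 3 to 60 N. Pads are 15 mm wide; open, the fingers measure 128 mm over their backs; the gripper's body (75 mm by 188 mm) begins 65 mm behind the grasp point.
Start: joints at [-1.345, 0.351, 1.652, -0, 1.139, -0.085], TCP at [0.168, -0.524, 0.219] pointing down, gripper open.
Joint ranges: [-2.75, 2.75], [-0.79, 2.1], [0.01, 2.65], [-1.57, 4.71], [0.07, 3.14], [-2.87, 2.87]. Speed limits (rad/s): [2.22, 2.22, 2.79, 3.14, 3.14, 3.14].

### API

Orientations are given as a 3x3 rotation matrix whose columns are the frame's x, y, z axes.
In Python, from station import robot, eyes gives the robot as it stands. The module is installed in compiled form; this text tells all that it offers.
- The arm moves only by the tool move_arm, never from a script. Its argument "increments" is a list of rows, each a list of 3 entries, a list of its own where there are three numbers: the turn, a rotation vector about the tool's x, y, z in degrees, then the shift along the tool's x, y, z in m, then the finger opening in m, from 0 to 0.093. In form: [[[ax, ay, az], [x, y, z], claw], ...]. A call has 1 to 12 rows; each row shifts and turns the commanded pose from where the row before left it, along the tool's axes as they then stand; what a row does not reach is not made up. A row lasts 1/8 s, in which the tool goes at most 62.5 mm and 10.7 degrees, less where a joint would pass 70% of its speed; a pose out of reach is approached as far as the arm can. A call is refused whole if a number of a shift passes 0.0625 or a number of a turn 10.7, either way. A call with a gripper value outside its range is refused whole. The fingers move at their own pace and stop on an object; the grip force is fixed at half the most. Time passes only in rows, so rows that do not move let the fingers close. It gives the time, the measured TCP pose, the force and the opening at its end, in the units of the state.
- robot.read_state(): the state, without advancing time (a new reading comes with each control period).
- eyes.capture(name): name is "scene" or "top"; returns a dict with "frame" (384x512x3 uint8, blue, green, red), "range_z" (384x512 float32, m along the optical axis (not along the pixel's ray), 0 where there is no reading), "camera_matrix" (3x3 intrinsics, pixels), "world_from_camera" (4x4, takes a point from camera to world coordinates). Camera axes: x right, y up, looking along -z (the intrinsics and any distortion apply to the point x, -y, -z); pixel columns grow to the right and rows downward; lengths in m; the calibration is good to about 2 mm. A picture is of the moment at which its call begins.
- robot.finish_job(): hands the job in, once; it reports no verdict.
The state is a dict: "t": time; "joint_pos": joint angles; "joint_velocities": joint speeds; "joint_efforts": joint torques, N m; "eef_pos": TCP position; "tool_rot": TCP orientation; "contact_force": force on the tool from outside, world axes, zero at the start; "ft_torque": the same for the moment, N m; "gripper_width": finger opening in m.
Only numpy, scipy, OpenCV 4.12 (cv2) and the standard library are available. Lean on these libraries where they do the work, as an engineer would, in place of code of your own. Each camera call takes 0.05 s, during which the arm holds its last target. There are 200 camera calls.

## Working session

There is one attempt and no reset: what is moved stays moved. The work goes in short steps, Python scripts to look and compute and a tool call to move; the robot and the scene stay as the last step left them, time stands still between calls to the robot, and variables do not carry over. Pictures are saved under pics/ and viewed, on a budget of 10 in all, crops included, one or two more only if the job needs it, and the job is handed in when it is done.

Besides the shell and the picture viewer there is one more tool, called after "Call:" in YAML: its name, and indented under it one key for each argument. move_arm: Moves the arm, as the interface text tells. Its arguments: {"type":"object","properties":{"increments":{"type":"array"}},"required":["increments"]}

```bash
mkdir -p pics; cat > h.py <<'E'
import numpy as np, cv2
from station import robot, eyes
def cap(n):
    d=eyes.capture(n); return d
def cloud(d):
    z=d["range_z"]; K=d["camera_matrix"]; v,u=np.mgrid[:z.shape[0],:z.shape[1]]
    p=np.stack([(u-K[0,2])/K[0,0]*z,-(v-K[1,2])/K[1,1]*z,-z,np.ones_like(z)],-1)@d["world_from_camera"].T
    P=p[...,:3]; P[z==0]=np.nan; return P
E
python3 - <<'E'
from h import *
s=robot.read_state(); print(s, robot.hold_point_z)
im=[]
for n in("scene","top"):
    d=cap(n); cv2.imwrite(f"pics/{n}0.png",d["frame"]); np.savez(f"{n}0.npz",**d); im.append(d["frame"])
    P=cloud(d); h=cv2.cvtColor(d["frame"],cv2.COLOR_BGR2HSV)
    for c,lo,hi in(("r",-8,8),("g",45,80),("b",100,125)):
        H=h[...,0].astype(int); H=np.where(H>170,H-180,H)
        m=(H>=lo)&(H<=hi)&(h[...,1]>120)&(h[...,2]>50)&(P[...,2]>.02)&(P[...,2]<.13)
        q=P[m]; v,u=np.nonzero(m)
        if len(q): print(n,c,len(q),u.min(),u.max(),v.min(),v.max(),np.nanmin(q,0).round(3),np.nanmax(q,0).round(3),np.nanmedian(q,0).round(3))
cv2.imwrite("pics/a.png",cv2.resize(np.vstack(im),None,fx=.78,fy=.78))
E
```

```text
{'t': 0.0, 'joint_pos': array([-1.34459778e+00,  3.51254761e-01,  1.65240854e+00, -3.15667038e-05,
        1.13909297e+00, -8.45945781e-02]), 'joint_velocities': array([ 0.00028873,  0.00030575, -0.00023686,  0.00017266,  0.00058534,
       -0.00044799]), 'joint_efforts': array([ 2.80196109e-03, -4.97323573e+01, -2.85254145e+01,  6.98930165e-02,
        2.55983288e-02, -9.60767397e-05]), 'eef_pos': array([ 0.16814132, -0.52331416,  0.21809719]), 'tool_rot': array([[ 9.52087285e-01,  3.05826286e-01, -2.88910153e-04],
       [ 3.05826415e-01, -9.52086620e-01,  1.12754599e-03],
       [ 6.97657128e-05, -1.16187856e-03, -9.99999323e-01]]), 'contact_force': array([-0.16766747,  0.38625407, -0.32999108]), 'ft_torque': array([-0.01374654,  0.00241316, -0.03811302]), 'gripper_width': 0.09243692263421682} 0.0188
scene r 2911 115 511 0 185 [-0.688 -0.232  0.02 ] [0.597 1.356 0.129] [-0.262  0.982  0.085]
scene g 2622 0 327 0 151 [-0.76  -0.656  0.048] [0.62  0.219 0.13 ] [-0.739 -0.377  0.086]
scene b 255 216 262 153 166 [ 0.612 -0.025  0.099] [0.638 0.073 0.112] [0.622 0.022 0.108]
top r 1843 287 383 245 378 [ 0.351 -0.231  0.02 ] [ 0.59  -0.059  0.126] [ 0.533 -0.154  0.11 ]
top g 909 97 182 208 249 [0.591 0.114 0.067] [0.654 0.248 0.126] [0.634 0.184 0.112]
top b 1334 190 279 193 238 [ 0.606 -0.042  0.05 ] [0.676 0.101 0.126] [0.655 0.028 0.12 ]
```

View pics/a.png

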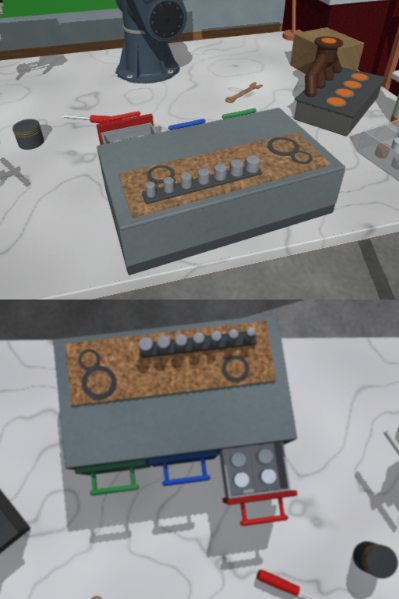

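The picture (two views stacked) shows the red drawer open on the right, at about (260,510), blue in the middle at (185,475) and green on the left at (112,485). Next I'll fit the bars and chest from the top-view depth.

```bash
python3 - <<'E'
from h import *
d=dict(np.load("top0.npz")); P=cloud(d)
h=cv2.cvtColor(d["frame"],cv2.COLOR_BGR2HSV); H=h[...,0].astype(int); H=np.where(H>170,H-180,H)
# chest top (grey rim/cork at z~.135)
m=(np.abs(P[...,2]-.135)<.006)&(P[...,0]>.55)
print("top z",np.median(P[m][:,2]))
pts=P[m][:,:2].astype(np.float32); print("chest rect",cv2.minAreaRect(pts))
for c,lo,hi in(("r",-8,8),("g",45,80),("b",100,125)):
    m=(H>=lo)&(H<=hi)&(h[...,1]>100)&(h[...,2]>40)&(P[...,2]>.085)&(P[...,2]<.135)&(P[...,0]>.4)
    q=P[m]; 
    for name,a,b in(("bar",.095,.1145),("front",.117,.13)):
        k=q[(q[:,2]>a)&(q[:,2]<b)]
        r=cv2.minAreaRect(k[:,:2].astype(np.float32)); print(c,name,len(k),np.round(r[0],4),np.round(r[1],4),round(r[2],2),np.median(k[:,2]).round(4))
f=d["frame"][185:345,85:395]; cv2.imwrite("pics/b.png",cv2.resize(f,None,fx=2.5,fy=2.5,interpolation=cv2.INTER_CUBIC))
E
```

```text
top z 0.13609998122567346
chest rect ((0.8030676245689392, 0.04476629197597504), (0.27079689502716064, 0.4749644100666046), 6.375156879425049)
r bar 634 [ 0.5532 -0.1263] [0.0587 0.1312] 6.37 0.11
r front 628 [ 0.577  -0.1296] [0.0121 0.1424] 6.43 0.123
g bar 573 [0.6178 0.1694] [0.0466 0.1081] 6.42 0.1101
g front 654 [0.646  0.1768] [0.0117 0.1422] 6.44 0.1231
b bar 695 [0.6344 0.034 ] [0.0559 0.1423] 1.48 0.1098
b front 716 [0.6629 0.0296] [0.0125 0.1444] 6.41 0.1228
```

View pics/b.png

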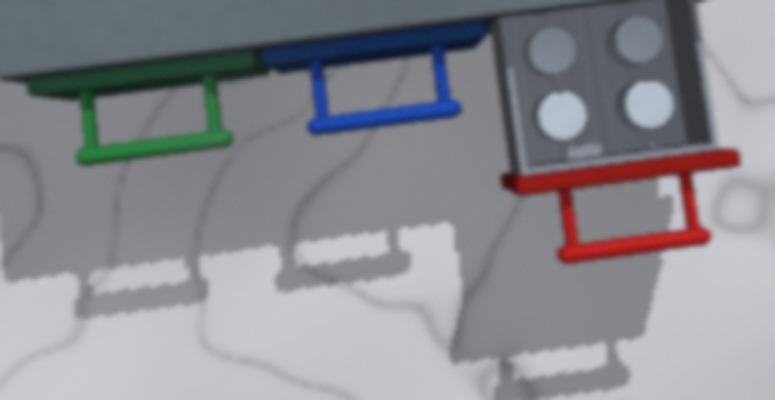

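Call:
move_arm:
  increments:
    - [[0,0,5.7],[0,0,0],0]
    - [[0,0,5.7],[0,0,0],0]
    - [[0,0,0],[0.036,-0.035,0],0]
    - [[0,0,0],[0.036,-0.035,0],0]
    - [[0,0,0],[0.036,-0.035,0],0]
    - [[0,0,0],[0.036,-0.035,0],0]
    - [[0,0,0],[0.036,-0.035,0],0]
    - [[0,0,0],[0.036,-0.035,0],0]
    - [[0,0,0],[0.036,-0.035,0],0]
    - [[0,0,0],[0.036,-0.035,0],0]
    - [[0,0,0],[0.036,-0.034,0],0]
    - [[0,0,0],[0.03,-0.03,0],0]

```text
t: 1.6
eef_pos: [0.4825, -0.1407, 0.2185]
tool_rot: [[0.994, 0.112, -0.0], [0.112, -0.994, 0.0], [-0.0, -0.0, -1.0]]
contact_force: [0.5, -0.6, 0.1]
gripper_width: 0.0004
```

Call:
move_arm:
  increments:
    - [[0,0,0],[0,0,0.05],0]
    - [[0,0,0],[0,0,0.05],0]
    - [[0,0,0],[0,0,0.037],0]
    - [[0,0,0],[0,0,0],0]
    - [[0,0,0],[0.015,0,0],0]
    - [[0,0,0],[0.015,0,0],0]
    - [[0,0,0],[0.01,0,0],0]
    - [[0,0,0],[0.01,0,0],0]
    - [[0,0,0],[0.015,0,0],0]
    - [[0,0,0],[0.015,0,0],0]
    - [[0,0,0],[0,0,0],0]

```text
t: 2.98
eef_pos: [0.562, -0.1332, 0.0817]
tool_rot: [[0.994, 0.112, 0.001], [0.112, -0.994, -0.0], [0.001, 0.0, -1.0]]
contact_force: [-0.2, -0.5, -0.2]
gripper_width: 0.0009
```

```bash
cat > s.py <<'E'
from h import *
import sys
d=cap("top"); cv2.imwrite("pics/%s.png"%sys.argv[1],cv2.resize(d["frame"][150:345,60:395],None,fx=2.2,fy=2.2))
P=cloud(d); h=cv2.cvtColor(d["frame"],cv2.COLOR_BGR2HSV); H=h[...,0].astype(int); H=np.where(H>170,H-180,H)
o=np.array([.803,.0448]); x=np.array([.9938,.1115]); y=np.array([-.1115,.9938])
for c,lo,hi in(("r",-8,8),("g",45,80),("b",100,125)):
    m=(H>=lo)&(H<=hi)&(h[...,1]>100)&(h[...,2]>40)&(P[...,2]>.117)&(P[...,2]<.13)&(P[...,0]>.4)
    k=P[m][:,:2]-o; print(c,"front x",np.median(k@x).round(4),"y",np.ptp(k@y).round(3),(k@y).mean().round(4))
s=robot.read_state(); k=s["eef_pos"][:2]-o; print("tcp chest",k@x,k@y,s["eef_pos"][2],s["contact_force"],s["t"])
E
python3 s.py c
```

```text
r front x -0.1926 y 0.143 -0.1386
g front x -0.1416 y 0.143 0.1486
b front x -0.141 y 0.144 0.0011
tcp chest -0.2600400375576278 -0.1499474208670993 0.081553791715071 [-1.32209339  0.20865302  0.80841301] 3.025
```

View pics/c.png

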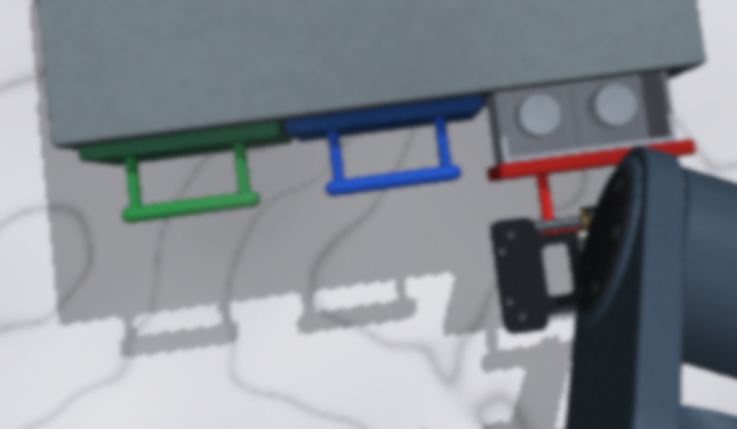

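The red drawer has moved with the tool and is now about 51 mm out. The gripper is on the bar, right of the picture's centre at about (560,270). I'll push on and slow down near the end.

Call:
move_arm:
  increments:
    - [[0,0,0],[0.01,0,0],0]
    - [[0,0,0],[0.012,0,0],0]
    - [[0,0,0],[0.012,0,0],0]
    - [[0,0,0],[0.006,0,0],0]
    - [[0,0,0],[0.004,0,0],0]
    - [[0,0,0],[0.002,0,0],0]
    - [[0,0,0],[0.002,0,0],0]
    - [[0,0,0],[0,0,0],0]

```text
t: 4.03
eef_pos: [0.609, -0.128, 0.0818]
tool_rot: [[0.994, 0.112, 0.001], [0.112, -0.994, -0.0], [0.001, 0.0, -1.0]]
contact_force: [0.7, 0.8, 0.6]
gripper_width: 0.0001
```

```bash
python3 s.py d
```

```text
r front x -0.15 y 0.072 -0.1117
g front x -0.1417 y 0.143 0.1491
b front x -0.1411 y 0.144 0.0007
tcp chest -0.21206461817829927 -0.1501367324199624 0.08174403347726619 [-0.16301678 -0.35794743 -0.05016113] 4.075
```

Call:
move_arm:
  increments:
    - [[0,0,0],[0.0015,0,0],0]
    - [[0,0,0],[0.0015,0,0],0]
    - [[0,0,0],[0.001,0,0],0]
    - [[0,0,0],[0,0,0],0]

```text
t: 4.58
eef_pos: [0.613, -0.1275, 0.0817]
tool_rot: [[0.994, 0.112, 0.0], [0.112, -0.994, -0.0], [0.0, 0.0, -1.0]]
contact_force: [0.3, 0.4, -0.4]
gripper_width: 0.0002
```

Call:
move_arm:
  increments:
    - [[0,0,0],[0.0015,0,0],0]
    - [[0,0,0],[0.001,0,0],0]
    - [[0,0,0],[0,0,0],0]

```text
t: 4.95
eef_pos: [0.6154, -0.1273, 0.0816]
tool_rot: [[0.994, 0.112, 0.0], [0.112, -0.994, -0.0], [0.0, 0.0, -1.0]]
contact_force: [-0.7, 0.1, 0.4]
gripper_width: 0.0006
```

```bash
python3 s.py e
```

```text
r front x -0.1436 y 0.069 -0.1105
g front x -0.1417 y 0.143 0.1492
b front x -0.1412 y 0.144 0.0005
tcp chest -0.20560890818419109 -0.15008652194571923 0.08162673805175563 [ 0.3617921  -0.1951735   0.35508512] 5.0
```

Call:
move_arm:
  increments:
    - [[0,0,0],[0.001,0,0],0]
    - [[0,0,0],[0.001,0,0],0]
    - [[0,0,0],[0.0005,0,0],0]
    - [[0,0,0],[0,0,0],0]

```text
t: 5.5
eef_pos: [0.6177, -0.127, 0.0816]
tool_rot: [[0.994, 0.112, -0.0], [0.112, -0.994, 0.0], [-0.0, -0.0, -1.0]]
contact_force: [-2.2, -0.8, 0.9]
gripper_width: 0.0008
```

Call:
move_arm:
  increments:
    - [[0,0,0],[0.001,0,0],0]
    - [[0,0,0],[0,0,0],0]

```text
t: 5.75
eef_pos: [0.6177, -0.127, 0.0816]
tool_rot: [[0.994, 0.112, -0.003], [0.112, -0.994, 0.0], [-0.003, -0.0, -1.0]]
contact_force: [-8.2, -1.2, 4.6]
gripper_width: 0.001
```

Call:
move_arm:
  increments:
    - [[0,0,0],[-0.02,0,0],0]
    - [[0,0,0],[0,0,0],0]
    - [[0,0,0],[0,0,-0.055],0]
    - [[0,0,0],[0,0,-0.055],0]
    - [[0,0,0],[0.01,-0.05,0],0]
    - [[0,0,0],[0.01,-0.05,0],0]
    - [[0,0,0],[0.01,-0.05,0],0]
    - [[0,0,0],[0.01,-0.05,0],0]
    - [[0,0,0],[0.01,-0.05,0],0]
    - [[0,0,0],[0.006,-0.049,0],0]
    - [[0,0,0],[0,0,0],0]

```text
t: 7.12
eef_pos: [0.6214, 0.1776, 0.1916]
tool_rot: [[0.993, 0.115, 0.001], [0.115, -0.993, 0.001], [0.001, -0.001, -1.0]]
contact_force: [0.2, -0.9, -0.2]
gripper_width: 0.0001
```

```bash
python3 s.py f
```

```text
r front x -0.1411 y 0.143 -0.1476
g front x -0.1414 y 0.083 0.1407
b front x -0.141 y 0.144 0.0008
tcp chest -0.16583376725086307 0.15031828221953586 0.19158585928383376 [0.70832366 0.9167741  0.01810623] 7.175
```

View pics/f.png

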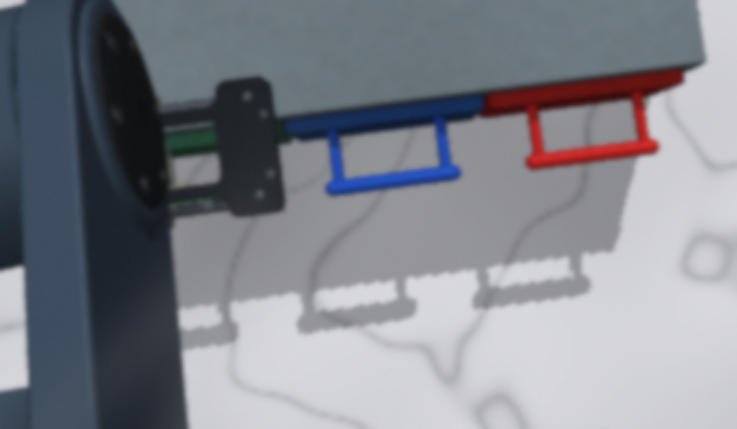

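The red drawer is shut, with its front at about (590,95) in line with blue. Next I lower the closed fingers between the green bar and its front, in steps.

Call:
move_arm:
  increments:
    - [[0,0,0],[0,0,0.04],0]
    - [[0,0,0],[0,0,0.02],0]
    - [[0,0,0],[0,0,0.01],0]
    - [[0,0,0],[0,0,0.01],0]
    - [[0,0,0],[0,0,0],0]

```text
t: 7.8
eef_pos: [0.6212, 0.174, 0.1115]
tool_rot: [[0.994, 0.111, -0.0], [0.111, -0.994, -0.0], [-0.0, 0.0, -1.0]]
contact_force: [0.3, 0.5, 0.1]
gripper_width: 0.0003
```

Call:
move_arm:
  increments:
    - [[0,0,0],[0,0,0.01],0]
    - [[0,0,0],[0,0,0.01],0]
    - [[0,0,0],[0,0,0.008],0]
    - [[0,0,0],[-0.005,0,0],0]
    - [[0,0,0],[-0.005,0,0],0]
    - [[0,0,0],[-0.005,0,0],0]
    - [[0,0,0],[-0.005,0,0],0]
    - [[0,0,0],[0,0,0],0]

```text
t: 8.8
eef_pos: [0.6008, 0.172, 0.0838]
tool_rot: [[0.994, 0.112, -0.0], [0.112, -0.994, -0.0], [-0.0, 0.0, -1.0]]
contact_force: [-0.3, 0.2, 0.2]
gripper_width: 0.0004
```

```bash
python3 s.py g
```

```text
r front x -0.1411 y 0.143 -0.1474
  return _methods._mean(a, axis=axis, dtype=dtype,
  ret = ret.dtype.type(ret / rcount)
Traceback (most recent call last):
  File "s.py", line 8, in <module>
    k=P[m][:,:2]-o; print(c,"front x",np.median(k@x).round(4),"y",np.ptp(k@y).round(3),(k@y).mean().round(4))
                                                                  ~~~~~~^^^^^
ValueError: zero-size array to reduction operation maximum which has no identity
```

No resistance, so the interlock is free. I'll pull about 84 mm more, slowing towards the end.

Call:
move_arm:
  increments:
    - [[0,0,0],[-0.008,0,0],0]
    - [[0,0,0],[-0.012,0,0],0]
    - [[0,0,0],[-0.014,0,0],0]
    - [[0,0,0],[-0.014,0,0],0]
    - [[0,0,0],[-0.014,0,0],0]
    - [[0,0,0],[-0.01,0,0],0]
    - [[0,0,0],[-0.006,0,0],0]
    - [[0,0,0],[-0.004,0,0],0]
    - [[0,0,0],[-0.002,0,0],0]
    - [[0,0,0],[0,0,0],0]

```text
t: 10.1
eef_pos: [0.5176, 0.1626, 0.0836]
tool_rot: [[0.994, 0.112, -0.001], [0.112, -0.994, -0.0], [-0.001, 0.0, -1.0]]
contact_force: [1.0, 0.1, 0.2]
gripper_width: 0.0007
```

```bash
sed -i 's/^    k=P\[m\]/    if m.sum()<5: print(c,"hidden"); continue\n    k=P[m]/' s.py; python3 s.py i
```

```text
r front x -0.141 y 0.144 -0.1476
g front x -0.2367 y 0.143 0.1338
b front x -0.1411 y 0.145 -0.0001
tcp chest -0.27047343367042215 0.14889776989616743 0.08347268943967061 [-0.09596522  0.23945118  0.18652061] 10.15
```

View pics/i.png

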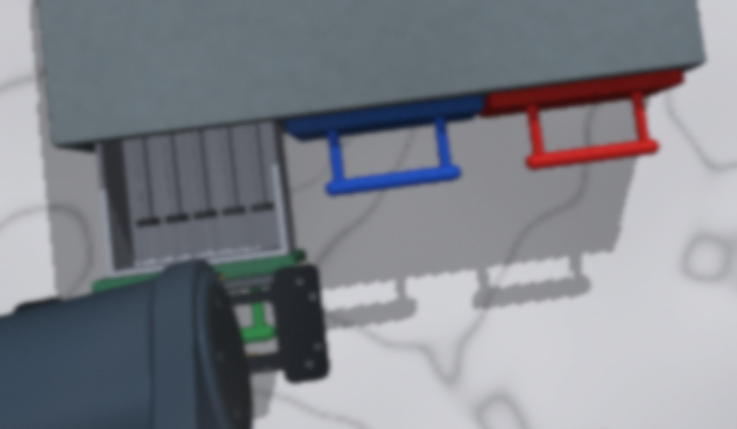

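Green is about 95 mm out, with its front at about (200,270), and red and blue are shut. I'll ease the fingers off the bar to mid-gap, lift, and move away.

Call:
move_arm:
  increments:
    - [[0,0,0],[0.005,0,0],0]
    - [[0,0,0],[0.004,0,0],0]
    - [[0,0,0],[0,0,0],0]
    - [[0,0,0],[0,0,-0.015],0]
    - [[0,0,0],[0,0,-0.03],0]
    - [[0,0,0],[0,0,-0.05],0]
    - [[0,0,0],[0,0,-0.05],0]
    - [[0,0,0],[-0.05,0,0],0]
    - [[0,0,0],[-0.05,0,0],0]
    - [[0,0,0],[-0.05,0,0],0]
    - [[0,0,0],[0,0,0],0]
    - [[0,0,0],[0,0,0],0]

```text
t: 11.65
eef_pos: [0.3783, 0.1471, 0.2296]
tool_rot: [[0.994, 0.112, 0.002], [0.112, -0.994, 0.0], [0.002, -0.0, -1.0]]
contact_force: [0.1, -0.2, 0.5]
gripper_width: 0.0007
```

```bash
python3 s.py j
```

```text
r front x -0.1411 y 0.143 -0.1476
g front x -0.2375 y 0.143 0.1536
b front x -0.141 y 0.145 0.0003
tcp chest -0.41036886424586405 0.14897354328129803 0.22932983908022272 [-0.78279756 -0.84889304 -0.03566668] 11.7
```

View pics/j.png

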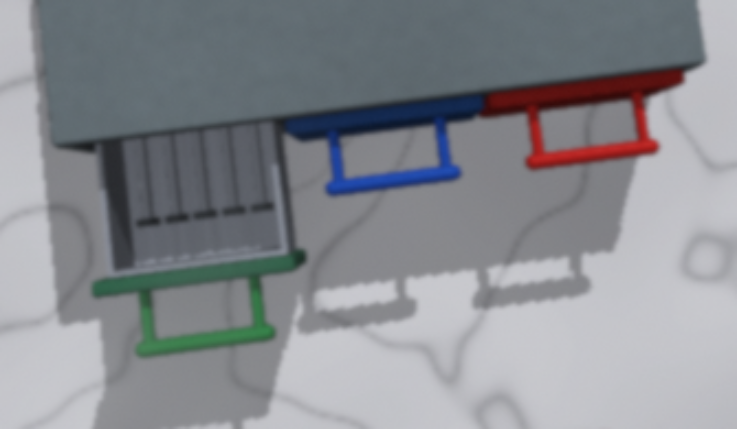

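The green front is at (200,275), clearly out. Blue and red are shut, and the arm is clear of everything.

```bash
python3 -c "
from station import robot; print(robot.finish_job())"
```

```text
the job is handed in; nothing more can be done
None
```

I pushed the red drawer home with the closed fingers until it met its end stop, with the contact force rising to about 8 N. I then hooked the green bar from behind, pulled the drawer out, backed the fingers off the bar, lifted and moved clear. The job was handed in at about 11.7 s of the 38 s allowed.

The last camera check, just before hand-in, showed:
- **Red:** home to within about 1 mm, its front in line with the blue one.
- **Green:** about 96 mm out. It shifted under 1 mm as I let go, which is about the measuring error.
- **Blue:** shut, with no movement seen.
- **Arm:** well clear of the chest, with only sensor noise (about 1 N) on the force reading.

The valves did not show up clearly in the top view: only grooves and dark marks are visible inside the green drawer. One check crashed mid-run because the arm hid the green front; I fixed the script and measured again. No checks disagreed.

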